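Scan the bar-tool box's code label and put the scanner back in its stand

TASK

Take the scanner wand out of its stand and scan the barred code label on the pine box's sliding door: point the wand's nose squarely at the middle of the label from about 3 cm off and hold it still there for two seconds, without touching the box with it. Then put the wand back in its stand nose down, lowering it by hand until its collar rests on the rim rather than dropping it, and let go. Leave the box, its door, and all other things where they are.

Things in the scene. Friction and masses are not known exactly. Their poses are not given: they have to be found in the camera images.
- wand: Grey scanner wand, loose, 166 mm long, standing nose down in the stand at any yaw, top 181 mm above the shelf. Origin: centre of the nose tip; z runs up from nose to handle, it scans along -z. Along z in mm: round barrel, diameter 20, 0 to 80 (tapered to 12 at the tip); black round collar, diameter 36, 80 to 86; square handle 24 x 24 (sides along x, y), 86 to 166
- wand_focus (a point): Point on the wand's axis 30 mm in front of the nose (wand's axes): the place it reads, which should lie at the middle of the label
- stand: Fixed upright brushed aluminium round sleeve, open at the top, outer diameter 38 mm, bore 26 mm, 95 mm high, on a round foot of diameter 84 mm, 7 mm thick. Origin: centre of its underside on the shelf; z up
- stand_seat (a point): On the stand's axis, 15 mm above the shelf, inside the bore: where the wand's origin lies when its collar rests on the rim
- box: Fixed pine box, 170 mm deep (x), 300 wide (y), front 30 high, back 149 high; its upper front slopes, normal leaning 35 degrees from vertical to its -x (robot) side. Rails on the slope's lower and upper edges stand 18 mm proud. A fixed panel fills the slope's -y half; a half-open door slides along y over it; tools show inside at +y. Origin: centre of underside
- label (a point): Centre of the code label's face: white paper, 46 mm up the slope by 66 wide, with black bars, in the middle of the sliding door (184 x 150 mm), about 0.10 m above the shelf. z: outward normal of the slope, 35 degrees from vertical; x up the slope; y along the box's width. A finger pull stands 8 mm proud 64 mm towards +y. The door moves if pushed
- mill: turned dark wooden pepper mill, loose, 142 high, 52 across; origin at the centre of its foot (mm); not needed, leave it alone
- grip_disc: grey rubber bottle grip disc, loose, diameter 104, 5 thick, lying flat; origin at the centre of its underside (mm); not needed, leave it alone
- jar_key: black plastic jar key (a flat handle with an open hoop), loose, about 140 long, 10 thick; origin on its underside (mm); not needed, leave it alone
- corkscrew: winged nickel corkscrew, loose, about 110 long, lying on the box's floor; origin on its underside (mm); not needed, leave it alone
- stopper: copper wine stopper, loose, 50 high, 32 across, standing on its head on the box's floor; origin at the centre of its underside (mm); not needed, leave it alone
- opener: flat stainless church-key opener, loose, about 100 long, 4 thick, lying on the box's floor; origin on its underside (mm); not needed, leave it alone
- jar: amber glass preserve jar with a metal cap, loose, 110 high, 66 across; origin at the centre of its underside (mm); not needed, leave it alone

How it is judged:
On the way, in this order (a step that is already met when the one before it is completed fails the run):
1. the reading point (30 mm before the nose) stays within 14 mm of the label's middle along x and y, 15 mm along z, the wand within 12 degrees of square to the label and still, for 1 s (x of wand_focus in the frame of label between -0.014 and 0.014 m and y of wand_focus in the frame of label between -0.014 and 0.014 m and z of wand_focus in the frame of label between -0.015 and 0.015 m and angle between the z axis of wand and the z axis of label, either way round below 0.21 rad and linear speed of wand below 0.02 m/s and angular speed of wand below 0.15 rad/s), for 1 s.
2. the wand is lowered into the stand to within 12 mm of its seat while the fingers still hold it (horizontal distance between wand and stand_seat below 0.008 m and z of wand in the frame of stand_seat below 0.012 m and contact force between the fingers and wand above 0.5 N), for 0.04 s.
At the end, for the whole second after the job is handed in: the wand stands in its stand at rest, nose down, upright within 4.5 degrees, its nose tip within 8 mm sideways and 5 mm in height of the seat (collar on the rim), released; the door's label has moved less than 10 mm and every bystander less than 30 mm (horizontal distance between wand and stand_seat below 0.008 m and z of wand in the frame of stand_seat between -0.005 and 0.005 m and angle between wand's own z axis and vertical below 0.08 rad and linear speed of wand below 0.02 m/s and distance of label from where it was at the start of the episode below 0.01 m and distance of each of mill, grip_disc, jar_key, corkscrew, stopper, opener, jar from where it was at the start of the episode below 0.03 m); the robot touches nothing.
It fails at once if the wand touches the box or its door (over 0.5 N) (contact force between wand and box above 0.5 N).
It fails at once if the door is pushed more than 10 mm (distance of label from where it was at the start of the episode above 0.01 m).
It fails at once if a bystander is moved more than 30 mm (distance of any of mill, grip_disc, jar_key, corkscrew, stopper, opener, jar from where it was at the start of the episode above 0.03 m).
It also fails if it takes over 48 s, if anything falls off the work surface, if the arm or the gripper's body presses on something with over 40 N, if the wrist force passes 120 N, or if a joint passes its speed limit or range.

ROBOT

A 6-joint arm with a two-finger parallel gripper is mounted at the origin on the work surface. World frame = base frame: x ahead of the robot, y to its left, z up, the work surface at z = 0. Lengths are in m, angles in rad, forces in N, time in s.
With the tool pointing down it reaches from about 0.425 to 0.95 m from the base axis. Payload 3.5 kg.
Tool frame: the origin (TCP) lies midway between the tips of the shut fingers; the grasp point (between the pads) lies 19 mm behind it; z points along the fingers, y is the line along which they close (so a half turn about z gives the same grasp; the last joint's range is limited). The gripper opens to 85 mm and grips with 20 to 120 N. Pads are 22 mm wide; open, the fingers measure 114 mm over their backs; the gripper's body (76 mm by 85 mm) begins 54 mm behind the grasp point. The pads swing forward as they close: fully open they stand 13 mm farther back than shut.
Start: joints at [0.954, 0.286, 1.577, -0, 1.279, -0.15], TCP at [0.304, 0.603, 0.231] pointing down, gripper open.
Joint ranges: [-2.77, 2.77], [-0.9, 2.22], [0.21, 2.48], [-1.53, 4.67], [0.24, 2.81], [-2.84, 2.84]. Speed limits (rad/s): [2.79, 2.79, 3.14, 3.14, 3.14, 3.14].

INTERFACE

Orientations are given as a unit quaternion [x, y, z, w].
In Python, from plant import ctrl gives the robot as it stands. The module is installed in compiled form; this text tells all that it offers.
- The arm moves only by the shell command python3 -m inch 'ROWS' [FORCE]. ROWS is JSON, a list of rows, each a list of 5 numbers: the closure, from 0 (fully open) to 1 (shut), then the shift along the tool's x, y, z in m, then the turn about the tool's z in degrees. A call has 1 to 5 rows; each row is the pose to reach, as a shift and turn from the pose commanded when the call began, along the tool's axes at that moment; what a row does not reach only later rows make up. A row lasts 1/12 s, in which the tool goes at most 41.7 mm and 7.16 degrees, less where a joint would pass 70% of its speed; a pose out of reach is approached as far as the arm can. A call with a gripper value outside its range is refused whole. The fingers move at their own pace and stop on an object; FORCE is the grip in N (left out, the last holds). Time passes only in rows, so rows that repeat a pose let the fingers close. It gives the time, the measured TCP pose, the force, the opening and the grip force at its end, in the units of the state.
- ctrl.get_state(): the state, without advancing time (a new reading comes with each control period).
- ctrl.read_camera(name): name is "side" or "top"; returns a dict with "pixels" (384x512x3 uint8, red, green, blue), "depth" (384x512 float32, m along the optical axis (not along the pixel's ray), 0 where there is no reading), "fx", "fy", "cx", "cy" (pixels), "xyz" and "rotation" of the camera in the world. Camera axes: x right, y down, z forward; pixel columns grow to the right and rows downward; lengths in m; the calibration is good to about 2 mm. A picture is of the moment at which its call begins.
- ctrl.sign_off(): hands the job in; it is judged then, once.
Trained networks look in a picture, given as the dict that the camera call returned (one of the last four; its "shot" number tells which), for a name from the list of things; names that differ only in an ending like _2 or _b are one class to them, and where a whole thing is asked for, a point or a joint stands for the part that bears it (a point fixed in the world has none). Each returns a list of dicts, best first, with "score" (0 to 1); they miss things now and then, are a little off and sometimes report something else, mostly with a low value. They report only what shows in the picture. A call takes as long as a camera call.
- ctrl.spot_in(query, picture): "at" ([column, row] in pixels, amid what is visible of it).
- ctrl.tip_of(query, picture): "at" ([column, row] in pixels: a listed point, or the origin of a listed thing).
The state is a dict: "time": time; "qpos": joint angles; "dq": joint speeds; "joint_efforts": joint torques, N m; "eef_pos": TCP position; "tcp_rot": TCP orientation; "contact_force": force on the tool from outside, world axes, zero at the start; "wrist_torque": the same for the moment, N m; "opening": opening from 0.0 (shut) to 1.0 (fully open); "finger_force": force on a finger pad.
Only numpy, scipy, OpenCV 4.12 (cv2) and the standard library are available. Lean on these libraries where they do the work, as an engineer would, in place of code of your own. Each camera call takes 0.05 s, during which the arm holds its last target. There are 200 camera calls.

## Working session

There is one attempt and no reset: what is moved stays moved. The work goes in short steps, Python scripts to look and compute and a shell command to move; the robot and the scene stay as the last step left them, time stands still between calls to the robot, and variables do not carry over. Pictures are saved under pics/ and viewed, at most 10 in all, crops included, and the job is handed in when it is done.

```bash
mkdir -p pics
cat > h.py <<'E'
import numpy as np, cv2
from plant import ctrl
from scipy.spatial.transform import Rotation as R
def W(p,u,v,d=None):
    u=np.asarray(u,float);v=np.asarray(v,float)
    if d is None: d=p["depth"][v.astype(int),u.astype(int)]
    c=np.stack([(u-p["cx"])/p["fx"]*d,(v-p["cy"])/p["fy"]*d,d],-1)
    Rm=np.array(p["rotation"]); 
    if Rm.shape!=(3,3): Rm=R.from_quat(Rm).as_matrix()
    return c@Rm.T+np.array(p["xyz"])
def cloud(p):
    v,u=np.mgrid[0:384,0:512]; return W(p,u,v)
def save(p,n): cv2.imwrite("pics/"+n+".png",p["pixels"][...,::-1])
E
python3 - <<'E'
from h import *
s=ctrl.get_state(); print(s)
ims=[]
for n in("side","top"):
    p=ctrl.read_camera(n); print(n,p["xyz"],p["rotation"]); ims.append(p["pixels"]); np.savez(n+".npz",**{k:np.array(v) for k,v in p.items()})
    for q in("wand","stand","label","stand_seat","box","mill","jar","jar_key","grip_disc"):
        for f in(ctrl.spot_in,ctrl.tip_of):
            r=f(q,p)[:1]
            for o in r: print(n,f.__name__,q,np.round(o["at"]),round(o["score"],2),np.round(W(p,*o["at"]),3))
cv2.imwrite("pics/a.png",cv2.resize(np.vstack(ims)[...,::-1],(512,768))[:768])
cv2.imwrite("pics/a.png",cv2.resize(np.hstack(ims)[...,::-1],(800,300)))
E
```

```text
{'time': 0.0, 'qpos': array([ 9.54007777e-01,  2.87155015e-01,  1.57817445e+00, -1.99638838e-05,
        1.27858031e+00, -1.50022318e-01]), 'dq': array([-0.00110699, -0.00117244,  0.00076982, -0.00039797,  0.00096056,
        0.00140286]), 'joint_efforts': array([ 8.24761701e-04, -4.05975223e+01, -2.92625409e+01, -7.07664958e-05,
        5.75578961e-03,  4.06708395e-06]), 'eef_pos': array([0.30336071, 0.60226082, 0.22995565]), 'tcp_rot': array([ 2.31267275e-01,  9.72889565e-01, -1.07801683e-03, -4.24532696e-04]), 'contact_force': array([-0.04788894,  1.65317797, -0.49318115]), 'wrist_torque': array([-0.02029212,  0.00239561,  0.05098682]), 'finger_force': 0.0, 'opening': 0.9998225670182406}
side [0.47335036 0.72228335 0.73987688] [-0.03704451  0.92088373 -0.38776939  0.01535444]
side call wand [277. 254.] 0.74 [0.463 0.288 0.146]
side call stand [276. 286.] 0.77 [0.462 0.293 0.037]
side call stand [271. 286.] 0.63 [0.472 0.295 0.039]
side call label [221. 175.] 0.88 [0.621 0.018 0.109]
side call stand_seat [270. 284.] 0.81 [0.474 0.293 0.041]
side call stand_seat [273. 287.] 0.29 [0.
[... 904 characters left out ...]
1 ]
top call label [294. 147.] 0.82 [0.617 0.007 0.102]
top call stand_seat [176. 203.] 0.65 [0.455 0.261 0.025]
top call stand_seat [173. 200.] 0.87 [0.455 0.259 0.068]
top call box [290. 144.] 0.96 [0.621 0.017 0.103]
top call box [284. 154.] 0.63 [0.602 0.025 0.084]
top call mill [409. 253.] 0.8 [ 0.421 -0.27   0.121]
top call mill [398. 255.] 0.65 [ 0.421 -0.273  0.042]
top call jar [140. 140.] 0.6 [0.57  0.353 0.111]
top call jar [144. 150.] 0.96 [0.558 0.349 0.076]
top call jar_key [312. 245.] 0.84 [ 0.413 -0.078  0.008]
top call jar_key [309. 246.] 0.87 [ 0.411 -0.072  0.008]
top call grip_disc [252. 250.] 0.9 [0.377 0.062 0.003]
top call grip_disc [252. 250.] 0.69 [0.376 0.062 0.003]
```

View pics/a.png

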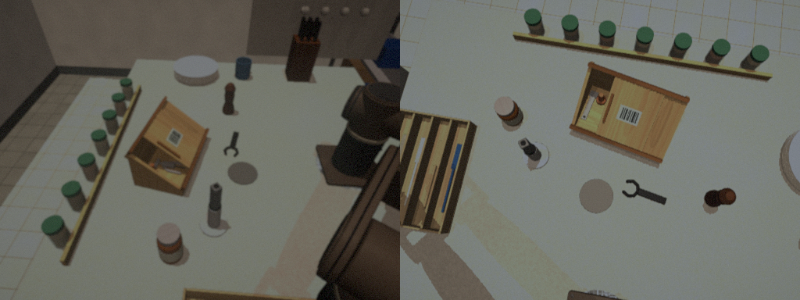

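The wand stands in its stand near (0.46, 0.26), and the box is yawed with its label near (0.62, 0.01, 0.105). The tool always points down, so I'll tilt the wand in the grip by levering its nose against the bore rim.

Run:
```python
from h import *
ims=[]
for n in("side","top"):
    p=dict(np.load(n+".npz")); P=cloud(p); px=p["pixels"].astype(int)
    near=np.hypot(P[...,0]-.462,P[...,1]-.262)<.045
    t=P[near&(P[...,2]>.172)&(P[...,2]<.195)]
    print(n,"top pts",len(t),t.mean(0),t[:,2].max(),cv2.minAreaRect((t[:,:2]*1000).astype(np.float32)))
    ft=P[(np.hypot(P[...,0]-.46,P[...,1]-.26)<.06)&(abs(P[...,2]-.007)<.004)]
    if len(ft): print("foot ring",cv2.minEnclosingCircle((ft[:,:2]*1000).astype(np.float32)),len(ft))
    h=P[near&(P[...,2]>.11)&(P[...,2]<.165)]
    hh=(h[:,:2]*1000).astype(np.float32); print("handle",len(h),h.mean(0),cv2.minAreaRect(hh))
    # label
    near=np.linalg.norm(P-np.array([.62,.008,.105]),axis=-1)<.055
    wh=near&(px.max(2)-px.min(2)<45)&(P[...,2]>.06)
    wh=cv2.morphologyEx(wh.astype(np.uint8),cv2.MORPH_CLOSE,np.ones((3,3)));wh=cv2.morphologyEx(wh,cv2.MORPH_OPEN,np.ones((3,3)))>0
    L=P[wh];
    c=np.median(L,0);_,_,V=np.linalg.svd(L-L.mean(0));nn=V[2]*np.sign(V[2,2]); print("label",len(L),L.mean(0),c,"n",nn,"tilt",np.degrees(np.arccos(nn[2])),"azim",np.degrees(np.arctan2(nn[1],nn[0])),"long",V[0])
    ab=(L-L.mean(0))@V[:2].T; r=cv2.minAreaRect((ab*1000).astype(np.float32)); print(r, L.mean(0)+np.array(r[0])/1000@V[:2])
    c=(277,250) if n=="side" else (170,193)
    cr=px[c[1]-50:c[1]+50,c[0]-67:c[0]+67].astype(np.uint8); ims.append(cv2.resize(cr,(400,300),interpolation=cv2.INTER_CUBIC))
cv2.imwrite("pics/b.png",np.hstack(ims)[...,::-1])
T=R.from_quat(ctrl.get_state()["tcp_rot"]).as_matrix(); print(T)
```

```text
side top pts 149 [0.46666283 0.27884061 0.18017862] 0.1838641577085134 ((466.610107421875, 276.76568603515625), (23.685997009277344, 23.68277359008789), 37.95738220214844)
foot ring ((460.7554626464844, 260.3765563964844), 59.145591735839844) 619
handle 240 [0.46658775 0.28459559 0.13834751] ((467.53082275390625, 283.5960388183594), (17.29605484008789, 31.283613204956055), 84.20172882080078)
label 356 [0.61625962 0.01271046 0.10307732] [0.61608046 0.01353157 0.10319265] n [-0.56065703  0.10887352  0.82085946] tilt 34.829078542450894 azim 169.01055387863394 long [-0.2006938  -0.97962797 -0.00714477]
((1.6660232543945312, -0.3402671813964844), (73.4192123413086, 50.03035354614258), 0.7756406664848328) [0.61565191 0.01113579 0.1028711 ]
top top pts 143 [0.46777581 0.2723299  0.18087253] 0.18623248133720205 ((468.26593017578125, 272.9180603027344), (24.10031509399414, 23.460981369018555), 37.560482025146484)
foot ring ((461.6908264160156, 260.2743225097656), 56.73825454711914) 592
handle 97 [0.46275065 0.26538079 0.1379509 ] ((465.64959716796875, 265.4599914550781), (14.483673095703125, 29.043445587158203), 73.7332763671875)
label 627 [0.61555058 0.0096006  0.10473709] [0.61666    0.0095585  0.10227826] n [ 0.93595386 -0.19032912  0.29625191] tilt 72.7673771676384 azim -11.49454214816981 long [-0.2952607   0.03421488  0.95480389]
((473.41802978515625, -12.168380737304688), (68.65512084960938, 978.9426879882812), 88.54718017578125) [0.47343417 0.01385985 0.55646432]
[[-8.93025493e-01  4.50006077e-01 -9.49193623e-06]
 [ 4.50006077e-01  8.93025493e-01  6.51140420e-06]
 [ 1.14067125e-05  1.54342096e-06 -1.00000000e+00]]
```

View pics/b.png

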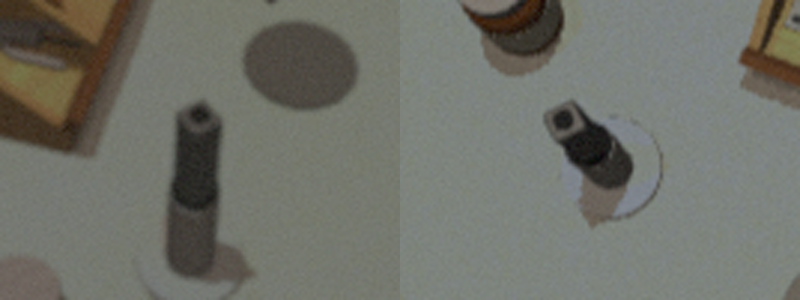

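The side view shows the wand upright, with its handle top around (200,110) in the crop and a square face yaw of about 38°. Next is the approach.

```bash
cat >> h.py <<'E'
def go(t,az=None):
    s=ctrl.get_state(); T=R.from_quat(s["tcp_rot"]).as_matrix()
    a=np.degrees(np.arctan2(T[1,0],T[0,0])); d=T.T@(np.array(t)-s["eef_pos"])
    print("t",round(s["time"],2),"tcp",np.round(s["eef_pos"],4),"az",round(a,1),"shift",np.round(d,4),"turn",None if az is None else round((a-az+180)%360-180,1),"F",np.round(s["contact_force"],1),"open",round(s["opening"],3),"grip",s["finger_force"],"q",np.round(s["qpos"],2))
E
python3 -m inch '[[0,-0.03,-0.022,0,7],[0,-0.06,-0.045,0,14],[0,-0.09,-0.067,0,21],[0,-0.12,-0.09,0,25],[0,-0.15,-0.112,0,25]]' 40
python3 -c "
from h import *
go([.467,.275,.23],128)"
```

```text
time: 2.32
eef_pos: [0.3876, 0.4337, 0.2314]
tcp_rot: [0.437, 0.899, 0.0, 0.0]
contact_force: [1.2, -0.3, 0.1]
opening: 1.0
finger_force: 0.0
t 2.32 tcp [0.3876 0.4337 0.2314] az 128.1 shift [-0.1739 -0.0356  0.0014] turn 0.1 F [ 1.2 -0.3  0.1] open 1.0 grip 0.0 q [ 0.67  0.08  1.81 -0.    1.25  0.  ]
```

```bash
python3 -m inch '[[0,-0.038,-0.008,0,0],[0,-0.076,-0.016,0,0],[0,-0.114,-0.024,0,0],[0,-0.150,-0.031,0,0],[0,-0.174,-0.036,0,0]]'
python3 - <<'E'
from h import *
ims=[]
for n in("side","top"):
    p=ctrl.read_camera(n);P=cloud(p)
    near=np.hypot(P[...,0]-.467,P[...,1]-.275)<.03
    t=P[near&(P[...,2]>.172)&(P[...,2]<.19)]; print(len(t),t.mean(0) if len(t) else 0)
    c=(277,230) if n=="side" else (170,193)
    ims.append(cv2.resize(p["pixels"][c[1]-60:c[1]+60,c[0]-80:c[0]+80],(400,300),interpolation=cv2.INTER_CUBIC))
cv2.imwrite("pics/c.png",np.hstack(ims)[...,::-1])
go([.467,.275,.142],128)
E
```

```text
time: 2.73
eef_pos: [0.4679, 0.2736, 0.2317]
tcp_rot: [0.437, 0.899, -0.0, 0.001]
contact_force: [-0.4, 0.1, 1.1]
opening: 1.0
finger_force: 0.0
154 [0.46691692 0.27918424 0.17993339]
29 [0.47094388 0.26335464 0.17970279]
t 2.83 tcp [0.4684 0.2734 0.2316] az 128.0 shift [ 0.0022 -0.0002  0.0896] turn -0.0 F [0.1 0.8 0.5] open 1.001 grip 0.0 q [ 0.34 -0.01  1.9  -0.    1.24 -0.32]
```

View pics/c.png

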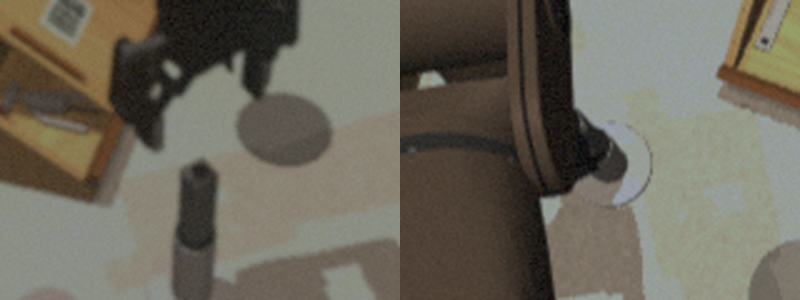

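The fingertips at (150,140) and (255,85) straddle the handle top at (198,165). I'll lower and grip.

```bash
python3 -m inch '[[0,0.002,0,0.03,0],[0,0.002,0,0.06,0],[0,0.002,0,0.085,0],[0,0.002,0,0.09,0],[0,0.002,0,0.09,0]]' 40
python3 -m inch '[[1,0,0,0,0],[1,0,0,0,0],[1,0,0,0,0],[1,0,0,0,0],[1,0,0,0,0]]' 40
python3 -m inch '[[1,0,0,0,0],[1,0,0,0,0]]' 40
python3 -c "
from h import *
go([.467,.275,.142],128)"
```

```text
time: 3.25
eef_pos: [0.4636, 0.2781, 0.1391]
tcp_rot: [0.436, 0.9, -0.002, -0.002]
contact_force: [0.1, 0.2, 0.2]
opening: 1.0
finger_force: 0.0
time: 3.67
eef_pos: [0.4661, 0.2782, 0.1426]
tcp_rot: [0.436, 0.9, 0.001, 0.001]
contact_force: [1.7, -0.1, 0.0]
opening: 0.301
finger_force: 0.2
time: 3.83
eef_pos: [0.4659, 0.278, 0.1423]
tcp_rot: [0.436, 0.9, 0.0, 0.0]
contact_force: [-0.1, -0.3, 4.1]
opening: 0.277
finger_force: 45.0
t 3.83 tcp [0.4659 0.278  0.1423] az 128.3 shift [-0.0031 -0.001   0.0003] turn 0.3 F [-0.1 -0.3  4.1] open 0.277 grip 45.047621726989746 q [ 0.35  0.09  1.98 -0.    1.07 -0.32]
```

```bash
python3 -m inch '[[1,0,0,-0.025,0],[1,0,0,-0.05,0],[1,0,0,-0.066,0],[1,0,0,-0.066,0],[1,0,0,-0.066,0]]' 40
python3 -m inch '[[1,0.008,0,0,0],[1,0.018,0,0.001,0],[1,0.029,0,0.002,0],[1,0.041,0,0.005,0],[1,0.052,0,0.008,0]]' 20
cat > look.py <<'E'
from h import *
import sys
ims=[]
for n in("side","top"):
    p=ctrl.read_camera(n); c=[int(x) for x in (sys.argv[2:4] if n=="side" else sys.argv[4:6])]
    np.savez(n+".npz",**{k:np.array(v) for k,v in p.items()})
    ims.append(cv2.resize(p["pixels"][max(0,c[1]-60):c[1]+60,max(0,c[0]-80):c[0]+80],(400,300),interpolation=cv2.INTER_CUBIC))
    for f in(ctrl.tip_of,):
        for q in("wand","wand_focus"):
            for o in f(q,p)[:1]: print(n,q,np.round(o["at"]),round(o["score"],2),np.round(W(p,*o["at"]),3))
cv2.imwrite("pics/"+sys.argv[1]+".png",np.hstack(ims)[...,::-1]); go([0,0,0])
E
python3 look.py d 277 240 170 193
```

```text
time: 4.25
eef_pos: [0.4658, 0.278, 0.2077]
tcp_rot: [0.436, 0.9, 0.001, 0.001]
contact_force: [-0.7, 0.3, -1.9]
opening: 0.275
finger_force: 44.5
time: 4.67
eef_pos: [0.4321, 0.3192, 0.1982]
tcp_rot: [0.436, 0.9, -0.001, -0.0]
contact_force: [2.3, -3.3, -2.2]
opening: 0.276
finger_force: 45.4
side wand [276. 268.] 0.84 [0.463 0.291 0.102]
top wand [168. 191.] 0.85 [0.468 0.267 0.104]
t 4.97 tcp [0.4325 0.3195 0.1989] az 128.2 shift [ 0.0162 -0.5374  0.1991] turn None F [ 0.2 -0.2 -0.6] open 0.273 grip 45.413854122161865 q [ 0.45  0.01  1.94  0.    1.18 -0.22]
```

View pics/d.png

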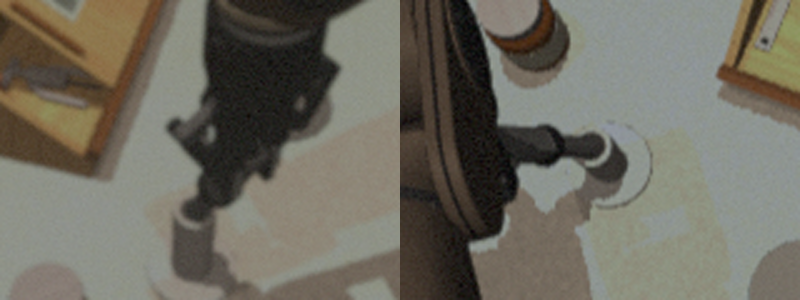

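The top view shows the wand leaning about 20°, with its nose caught at the rim near (600,155). I'll carry on along the arc.

```bash
python3 -m inch '[[1,0.009,0,0.004,0],[1,0.018,0,0.008,0],[1,0.026,0,0.013,0],[1,0.034,0,0.019,0],[1,0.034,0,0.019,0]]' 20
python3 look.py e 277 240 170 193
```

```text
time: 5.38
eef_pos: [0.4111, 0.3467, 0.1794]
tcp_rot: [0.436, 0.9, 0.0, -0.0]
contact_force: [1.4, -1.1, 0.9]
opening: 0.275
finger_force: 45.8
side wand [276. 267.] 0.59 [0.463 0.295 0.111]
top wand [172. 189.] 0.61 [0.474 0.259 0.096]
t 5.68 tcp [0.4118 0.3456 0.1798] az 128.2 shift [-0.0171 -0.5372  0.1802] turn None F [ 1.  -0.2 -1. ] open 0.28 grip 45.59976518154144 q [ 0.51  0.03  1.96  0.    1.15 -0.16]
```

View pics/e.png

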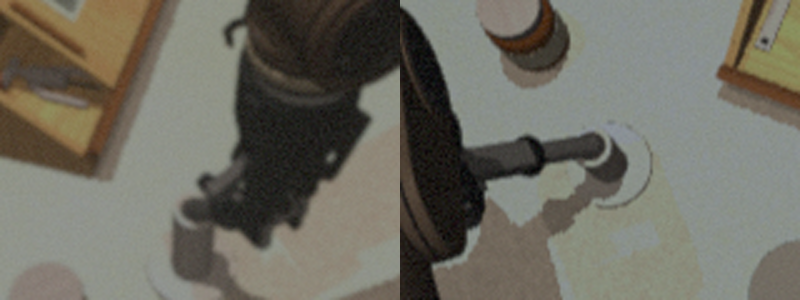

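```bash
python3 -m inch '[[1,0.012,0,-0.025,0],[1,0.012,0,-0.055,0],[1,0.012,0,-0.09,0],[1,0.012,0,-0.1,-7],[1,0.012,0,-0.1,-14]]' 60
python3 -m inch '[[1,0,0,0,-7],[1,0,0,0,-14],[1,0,0,0,-21],[1,0,0,0,-26],[1,0,0,0,-26]]' 60
python3 -c "
from h import *
go([.48,.038,.28],168.4)"
```

```text
time: 6.1
eef_pos: [0.4062, 0.3561, 0.2851]
tcp_rot: [0.321, 0.947, 0.003, 0.002]
contact_force: [0.1, -0.4, -1.3]
opening: 0.273
finger_force: 61.0
time: 6.52
eef_pos: [0.4043, 0.3548, 0.2796]
tcp_rot: [0.102, 0.995, 0.0, -0.001]
contact_force: [0.1, 0.6, -1.7]
opening: 0.272
finger_force: 60.9
t 6.52 tcp [0.4043 0.3548 0.2796] az 168.3 shift [-0.1383 -0.2949 -0.0006] turn -0.1 F [ 0.1  0.6 -1.7] open 0.272 grip 60.92302680015564 q [ 0.53 -0.05  1.86  0.    1.34 -0.84]
```

```bash
python3 -m inch '[[1,-0.015,-0.035,0,0],[1,-0.03,-0.07,0,0],[1,-0.045,-0.105,0,0],[1,-0.062,-0.14,0,0],[1,-0.078,-0.17,0,0]]' 60
python3 -m inch '[[1,-0.015,-0.03,0,0],[1,-0.03,-0.06,0,0],[1,-0.045,-0.09,0,0],[1,-0.06,-0.12,0,0],[1,-0.06,-0.123,0,0]]' 60
python3 look.py f 230 180 280 180
```

```text
time: 6.93
eef_pos: [0.4462, 0.1708, 0.28]
tcp_rot: [0.104, 0.995, 0.0, -0.0]
contact_force: [0.9, 0.0, -1.0]
opening: 0.273
finger_force: 60.9
time: 7.35
eef_pos: [0.4811, 0.0357, 0.28]
tcp_rot: [0.106, 0.994, -0.001, -0.0]
contact_force: [-0.2, -0.1, -1.0]
opening: 0.274
finger_force: 60.9
side wand [241. 155.] 0.73 [ 0.582 -0.107  0.082]
side wand_focus [232. 157.] 0.72 [ 0.603 -0.078  0.096]
top wand [309. 246.] 0.16 [ 0.409 -0.072  0.011]
top wand_focus [172. 201.] 0.62 [0.453 0.262 0.064]
t 7.65 tcp [0.48   0.0411 0.2802] az 168.3 shift [ 0.4615 -0.1377  0.2803] turn None F [ 0.2  0.2 -1.6] open 0.273 grip 60.928834676742554 q [-0.13 -0.19  1.98  0.    1.35 -1.49]
```

View pics/f.png

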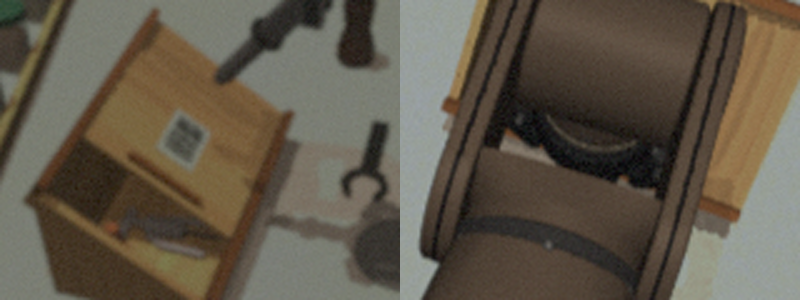

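The side view shows the tilted wand with its nose at about (222,78) in the crop and clear of the door. The top view is occluded, so I'll fit the barrel axis from side depth.

```bash
cat > fit.py <<'E'
from h import *
from scipy.optimize import least_squares
def fit(new=True):
    p=ctrl.read_camera("side") if new else dict(np.load("side.npz"))
    s=ctrl.get_state(); T=R.from_quat(s["tcp_rot"]).as_matrix(); g=s["eef_pos"]-0.02*T[:,2]
    lab=np.array([.616,.010,.103]); a=np.radians(168.4); n=np.array([np.sin(np.radians(35))*np.cos(a),np.sin(np.radians(35))*np.sin(a),np.cos(np.radians(35))])
    P=cloud(p).reshape(-1,3); Q=(P-g)@T  # tool axes, origin grasp
    d0=np.array([-np.sin(.63),0,np.cos(.63)])
    al=Q@d0; rad=np.linalg.norm(Q-al[:,None]*d0,axis=1)
    b=Q[(al>.045)&(al<.16)&(rad<.03)&(((P-lab)@n)>.015)]
    def axis(x): return np.array([0,x[2],0])+np.array([x[3],0,0]),np.array([-np.sin(x[0]),x[1],np.cos(x[0])])
    def res(x,b):
        o,d=axis(x); d=d/np.linalg.norm(d); r=b-o; return np.linalg.norm(r-(r@d)[:,None]*d,axis=1)-.010
    m=b[(b@d0>.075)&(b@d0<.115)]
    for mode in("free","con"):
        f=(lambda x:np.r_[res(x,m)*1000,x[1]/.03,x[2]/.002,x[3]/.004]) if mode=="free" else (lambda x:np.r_[res([x[0],0,0,x[3]],m)*1000,x[1],x[2],x[3]/.004])
        x=least_squares(f,[.63,0,0,0],loss="soft_l1").x
        if mode=="con": x[1]=x[2]=0
        o,d=axis(x); d/=np.linalg.norm(d); al=(b-o)@d; tip=np.percentile(al,99); 
        dw=T@d; tw=g+T@(o+d*tip); fo=tw+dw*.03
        ax=np.array([-np.cos(np.radians(35))*np.cos(a),-np.cos(np.radians(35))*np.sin(a),np.sin(np.radians(35))]); ay=np.cross(n,ax)
        e=fo-lab; print(mode,len(m),"theta",np.degrees(x[0]).round(1),x[1:].round(4),"tip len",tip.round(4),"tip",tw.round(4),"focus-label in label xyz",(e@np.c_[ax,ay,n]).round(4),"ang",np.degrees(np.arccos(-dw@n)).round(1),"needed tool shift",(T.T@-e).round(4), "rms",np.std(res(x,m)).round(4))
    go([0,0,0],168.4)
if __name__=="__main__": fit()
E
python3 fit.py
```

```text
free 109 theta 39.3 [ 0.0026  0.0008 -0.0059] tip len 0.14 tip [0.5728 0.0232 0.1919] focus-label in label xyz [0.0164 0.0043 0.0687] ang 4.3 needed tool shift [-0.026  -0.0043  0.0657] rms 0.0009
con 109 theta 39.8 [ 0.     0.    -0.005] tip len 0.1405 tip [0.573  0.022  0.1923] focus-label in label xyz [0.0172 0.0031 0.0688] ang 4.8 needed tool shift [-0.0254 -0.0031  0.0662] rms 0.001
t 7.7 tcp [0.48   0.0411 0.2803] az 168.3 shift [ 0.4617 -0.1375  0.2803] turn -0.1 F [ 0.1  0.4 -1.2] open 0.271 grip 60.92942476272583 q [-0.13 -0.19  1.98  0.    1.35 -1.49]
```

```bash
python3 -m inch '[[1,-0.007,-0.001,0.016,0],[1,-0.013,-0.002,0.032,0],[1,-0.018,-0.003,0.045,0],[1,-0.022,-0.003,0.055,0],[1,-0.022,-0.003,0.055,0]]' 60
python3 look.py g 230 170 280 180; python3 fit.py
```

```text
time: 8.12
eef_pos: [0.5002, 0.0334, 0.2227]
tcp_rot: [0.102, 0.995, 0.0, -0.002]
contact_force: [0.6, 0.1, -0.9]
opening: 0.27
finger_force: 60.9
side wand [230. 170.] 0.87 [ 0.603 -0.018  0.098]
side wand_focus [224. 173.] 0.81 [0.615 0.002 0.102]
t 8.42 tcp [0.5016 0.0326 0.2265] az 168.3 shift [ 0.485  -0.134   0.2255] turn None F [-0.1  0.7 -0.2] open 0.275 grip 60.9457790851593 q [-0.14 -0.1   2.    0.    1.24 -1.5 ]
free 95 theta 37.8 [ 0.0041  0.0008 -0.0092] tip len 0.1372 tip [0.5933 0.0149 0.1382] focus-label in label xyz [0.0027 0.0003 0.0121] ang 2.9 needed tool shift [-0.0048 -0.0003  0.0115] rms 0.001
con 95 theta 38.3 [ 0.      0.     -0.0082] tip len 0.1378 tip [0.5935 0.0135 0.1385] focus-label in label xyz [ 0.0036 -0.0011  0.0122] ang 3.5 needed tool shift [-0.0041  0.0011  0.0121] rms 0.001
t 8.47 tcp [0.5016 0.0326 0.2264] az 168.3 shift [ 0.4849 -0.134   0.2255] turn -0.1 F [ 0.3 -0.1 -0.6] open 0.268 grip 60.94586491584778 q [-0.14 -0.1   2.    0.    1.24 -1.5 ]
```

View pics/g.png

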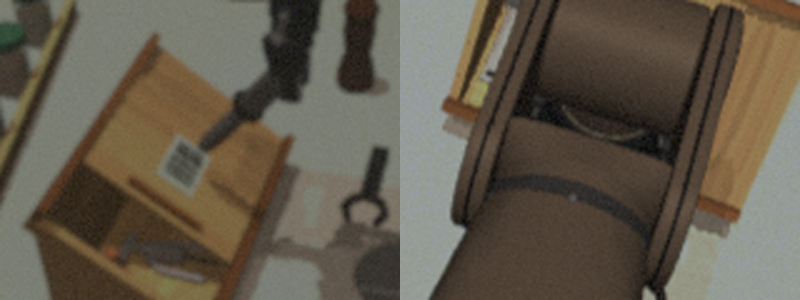

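The nose is at (205,147) in the crop, about 42 mm short of the label centre at (183,163). After a final centimetre I'll hold for over two seconds.

```bash
python3 -m inch '[[1,-0.001,0,0.003,0],[1,-0.003,0,0.006,0],[1,-0.004,0,0.009,0],[1,-0.004,0,0.009,0],[1,-0.004,0,0.009,0]]' 60
python3 fit.py
python3 -m inch '[[1,0,0,0,0],[1,0,0,0,0],[1,0,0,0,0],[1,0,0,0,0],[1,0,0,0,0]]' | head -2
python3 -m inch '[[1,0,0,0,0],[1,0,0,0,0],[1,0,0,0,0],[1,0,0,0,0],[1,0,0,0,0]]' | head -2
python3 -m inch '[[1,0,0,0,0],[1,0,0,0,0],[1,0,0,0,0],[1,0,0,0,0],[1,0,0,0,0]]' | head -2
python3 -m inch '[[1,0,0,0,0],[1,0,0,0,0],[1,0,0,0,0],[1,0,0,0,0],[1,0,0,0,0]]' | head -2
python3 -m inch '[[1,0,0,0,0],[1,0,0,0,0],[1,0,0,0,0],[1,0,0,0,0],[1,0,0,0,0]]' | head -2
python3 -c "
from h import *
p=ctrl.read_camera('side')
for q in('label','wand_focus','wand'): print(q,[(np.round(o['at'],1),round(o['score'],2)) for o in ctrl.tip_of(q,p)[:2]])
dq=ctrl.get_state()['dq'];print(abs(dq).max())
go([0.475,.038,.285],168.4)"
```

```text
time: 8.88
eef_pos: [0.5049, 0.0316, 0.2158]
tcp_rot: [0.102, 0.995, 0.0, -0.001]
contact_force: [-0.0, -0.4, -2.5]
opening: 0.272
finger_force: 60.9
free 91 theta 37.0 [ 0.0016  0.0007 -0.0098] tip len 0.1375 tip [0.5959 0.0137 0.1262] focus-label in label xyz [-0.0024 -0.0004  0.0008] ang 2.0 needed tool shift [-0.0024  0.0004 -0.0007] rms 0.001
con 91 theta 37.1 [ 0.      0.     -0.0099] tip len 0.1374 tip [0.5958 0.0128 0.1264] focus-label in label xyz [-0.0021 -0.0014  0.0008] ang 2.1 needed tool shift [-0.0022  0.0014 -0.0005] rms 0.001
t 8.93 tcp [0.5051 0.0316 0.2161] az 168.2 shift [ 0.4879 -0.1338  0.2164] turn -0.2 F [-0.4 -0.5 -1.3] open 0.271 grip 60.943007469177246 q [-0.14 -0.08  2.    0.    1.22 -1.5 ]
time: 9.35
eef_pos: [0.5052, 0.0317, 0.2164]
time: 9.77
eef_pos: [0.5052, 0.0317, 0.2163]
time: 10.18
eef_pos: [0.5051, 0.0317, 0.2163]
time: 10.6
eef_pos: [0.5051, 0.0317, 0.2163]
time: 11.02
eef_pos: [0.5051, 0.0317, 0.2163]
label [(array([220.5, 177. ]), 0.58)]
wand_focus [(array([224.1, 174.8]), 0.59), (array([298.2, 182.7]), 0.21)]
wand [(array([233.9, 171.3]), 0.71)]
0.001067769472452866
t 11.22 tcp [0.5051 0.0317 0.2163] az 168.3 shift [ 0.0308  0.0001 -0.0687] turn -0.1 F [-0.5  0.4 -0.7] open 0.275 grip 60.94316124916077 q [-0.14 -0.08  2.   -0.    1.22 -1.5 ]
```

The depth fit puts the reading point within about 3 mm of the label middle. The networks hint at a few mm in the same direction, so I'll nudge that way, hold again, then retreat.

```bash
python3 -m inch '[[1,-0.001,0.001,-0.001,0],[1,-0.003,0.002,-0.002,0],[1,-0.003,0.002,-0.002,0],[1,-0.003,0.002,-0.002,0],[1,-0.003,0.002,-0.002,0]]' | head -2
python3 -m inch '[[1,0,0,0,0],[1,0,0,0,0],[1,0,0,0,0],[1,0,0,0,0],[1,0,0,0,0]]' | head -2
python3 -m inch '[[1,0,0,0,0],[1,0,0,0,0],[1,0,0,0,0],[1,0,0,0,0],[1,0,0,0,0]]' | head -2
python3 -m inch '[[1,0,0,0,0],[1,0,0,0,0],[1,0,0,0,0],[1,0,0,0,0],[1,0,0,0,0]]' | head -2
python3 -m inch '[[1,0,0,0,0],[1,0,0,0,0],[1,0,0,0,0],[1,0,0,0,0],[1,0,0,0,0]]' | head -2
python3 fit.py
python3 -m inch '[[1,0.01,0,-0.016,0],[1,0.02,0,-0.035,0],[1,0.03,0,-0.055,0],[1,0.035,0,-0.07,0],[1,0.035,0,-0.07,0]]' | head -2
python3 -c "
from h import *
go([.4043,.3548,.28],128.2)"
```

```text
time: 11.63
eef_pos: [0.5085, 0.033, 0.2183]
time: 12.05
eef_pos: [0.5085, 0.033, 0.2183]
time: 12.47
eef_pos: [0.5085, 0.033, 0.2183]
time: 12.88
eef_pos: [0.5085, 0.033, 0.2183]
time: 13.3
eef_pos: [0.5085, 0.033, 0.2183]
free 91 theta 39.1 [-0.0026  0.0013 -0.0062] tip len 0.1397 tip [0.6009 0.0148 0.1298] focus-label in label xyz [0.0046 0.0016 0.001 ] ang 4.1 needed tool shift [ 0.0032 -0.0016  0.0035] rms 0.0008
con 91 theta 39.0 [ 0.      0.     -0.0067] tip len 0.1394 tip [0.6009 0.0138 0.13  ] focus-label in label xyz [0.0048 0.0007 0.0011] ang 4.0 needed tool shift [ 0.0033 -0.0007  0.0036] rms 0.0009
t 13.35 tcp [0.5085 0.033  0.2183] az 168.3 shift [ 0.4911 -0.1358  0.2183] turn -0.1 F [ 0.2  0.  -0.3] open 0.27 grip 60.94390869140625 q [-0.13 -0.07  1.99 -0.    1.22 -1.5 ]
time: 13.77
eef_pos: [0.4753, 0.0402, 0.2925]
t 13.77 tcp [0.4753 0.0402 0.2925] az 168.3 shift [0.1336 0.2936 0.0117] turn 40.1 F [ 0.5  0.  -0.4] open 0.274 grip 60.92647433280945 q [-0.13 -0.21  1.98  0.    1.37 -1.49]
```

```bash
python3 -m inch '[[1,0.015,0.032,0.002,0],[1,0.03,0.065,0.003,0],[1,0.045,0.1,0.004,0],[1,0.06,0.132,0.006,0],[1,0.074,0.163,0.008,0]]' | head -2
python3 -m inch '[[1,0.015,0.032,0,0],[1,0.03,0.065,0,0],[1,0.045,0.098,0,7],[1,0.06,0.130,0,14],[1,0.06,0.130,0.004,21]]' | head -2
python3 -m inch '[[1,0,0,0,7],[1,0,0,0,14],[1,0,0,0,19],[1,0,0,0,19],[1,0,0,0,19]]' | head -2
sed -i 's/lab=np.array(\[.616,.010,.103\])/lab=np.array([.616,.010,.103]); /' fit.py
python3 fit.py
python3 -c "
from h import *
go([.4043,.3548,.28],128.2)"
python3 look.py i 270 230 170 193
```

```text
time: 14.18
eef_pos: [0.4342, 0.2163, 0.2791]
time: 14.6
eef_pos: [0.4012, 0.3589, 0.2757]
time: 15.02
eef_pos: [0.4026, 0.3542, 0.2752]
t 15.02 tcp [0.4026 0.3542 0.2752] az 128.8 shift [-0.0006  0.0017 -0.0048] turn 0.6 F [-0.5 -1.6 -1.3] open 0.273 grip 60.92630624771118 q [ 0.53 -0.05  1.87  0.    1.33 -0.14]
side wand [280. 242.] 0.92 [0.46  0.298 0.198]
top wand [156. 187.] 0.95 [ 0.49   0.322 -0.   ]
top wand_focus [166. 181.] 0.76 [0.509 0.301 0.001]
t 15.32 tcp [0.4027 0.3542 0.2763] az 128.7 shift [-0.0247 -0.5358  0.2762] turn None F [-0.8  0.7 -0.9] open 0.272 grip 60.92673897743225 q [ 0.53 -0.05  1.87  0.    1.33 -0.14]  File "fit.py", line 6
    lab=np.array([.616,.010,.103]); ; a=np.radians(168.4); n=np.array([np.sin(np.radians(35))*np.cos(a),np.sin(np.radians(35))*np.sin(a),np.cos(np.radians(35))])
                                    ^
SyntaxError: invalid syntax
```

View pics/i.png

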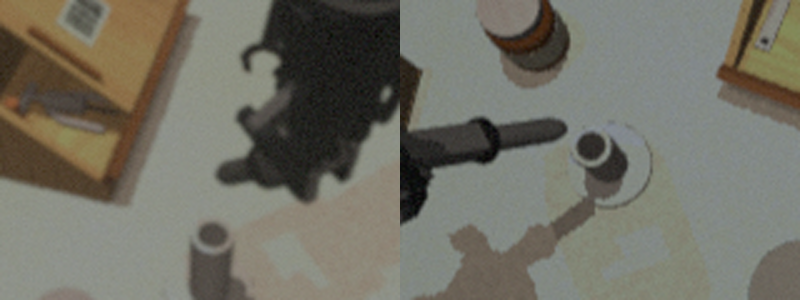

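Both views show the nose clear of the empty sleeve: nose at (565,128) and bore at (592,147) in the top crop. I'll measure the two together.

```bash
cat > ins.py <<'E'
from h import *
from scipy.optimize import least_squares
s=ctrl.get_state(); T=R.from_quat(s["tcp_rot"]).as_matrix(); g=s["eef_pos"]-0.02*T[:,2]; C={}
for n in("side","top"):
    p=dict(np.load(n+".npz")); P=cloud(p).reshape(-1,3)
    r=P[(np.hypot(P[:,0]-.466,P[:,1]-.272)<.03)&(abs(P[:,2]-.095)<.005)]
    c,rad=cv2.minEnclosingCircle((r[:,:2]*1000).astype(np.float32)); C[n]=np.array(c)/1000
    print(n,"rim",len(r),C[n],rad,r[:,2].mean())
    d0=np.array([-np.sin(.66),0,np.cos(.66)]); Q=(P-g)@T; al=Q@d0; rr=np.linalg.norm(Q-al[:,None]*d0,axis=1)
    b=Q[(al>.04)&(al<.17)&(rr<.03)&(P[:,2]>.12)]; bl=b@d0; m=b[(bl>.075)&(bl<.115)]
    def ax(x): d=np.array([-np.sin(x[0]),x[1],np.cos(x[0])]); return np.array([x[3],x[2],0]),d/np.linalg.norm(d)
    def res(x):
        o,d=ax(x); q=m-o; return np.linalg.norm(q-(q@d)[:,None]*d,axis=1)-.01
    x=least_squares(lambda x:np.r_[res(x)*1000,x[1]/.03,x[2]/.002,x[3]/.004],[.66,0,0,0],loss="soft_l1").x
    o,d=ax(x); tl=np.percentile((b-o)@d,99); tw=g+T@(o+tl*d)
    print(n,len(m),"theta",np.degrees(x[0]),x[1:].round(4),"len",tl,"tip",tw.round(4),"tool shift tip->rim centre",(T.T@(np.r_[C[n],.095]-tw)).round(4),np.std(res(x)))
go([0,0,0],128.2)
E
python3 ins.py
```

```text
side rim 139 [0.46671585 0.27641779] 19.703527450561523 0.09455380038303275
side 75 theta 38.45547616140775 [-0.0025  0.0004 -0.006 ] len 0.13554365373024807 tip [0.4593 0.2839 0.1901] tool shift tip->rim centre [-0.0105  0.0012  0.0951] 0.00044526923853438656
top rim 121 [0.46862119 0.27343027] 18.990114212036133 0.09470080334158806
top 159 theta 38.84452952067029 [ 0.0139 -0.0003 -0.0084] len 0.13883551952139203 tip [0.4637 0.2807 0.1882] tool shift tip->rim centre [-0.0088 -0.0007  0.0932] 0.0008146862037673291
t 15.32 tcp [0.4027 0.3542 0.2763] az 128.7 shift [-0.0247 -0.5358  0.2762] turn 0.5 F [-0.8  0.7 -0.9] open 0.272 grip 60.92673897743225 q [ 0.53 -0.05  1.87  0.    1.33 -0.14]
```

```bash
python3 -m inch '[[1,-0.002,0,0.03,0],[1,-0.003,0,0.06,0],[1,-0.003,0,0.083,0],[1,-0.007,0,0.09,0],[1,-0.010,0,0.095,0]]' 40
python3 -m inch '[[1,-0.004,0,0.005,0],[1,-0.004,0,0.005,0]]' 20
python3 look.py j 270 250 170 193; python3 ins.py
```

```text
time: 15.73
eef_pos: [0.4093, 0.3461, 0.1812]
tcp_rot: [0.433, 0.901, -0.0, 0.0]
contact_force: [-0.1, -0.8, 0.1]
opening: 0.271
finger_force: 61.0
time: 15.9
eef_pos: [0.4123, 0.3434, 0.1768]
tcp_rot: [0.433, 0.901, 0.001, 0.0]
contact_force: [0.8, -0.8, -3.4]
opening: 0.272
finger_force: 60.8
side wand [272. 264.] 0.61 [0.473 0.284 0.104]
top wand_focus [177. 188.] 0.91 [0.496 0.269 0.006]
t 16.2 tcp [0.4118 0.3436 0.177 ] az 128.7 shift [-0.0107 -0.5365  0.1761] turn None F [ 1.5 -0.3 -1.1] open 0.28 grip 60.82757234573364 q [ 0.51  0.03  1.97 -0.    1.14 -0.17]
side rim 107 [0.46673132 0.27622189] 19.020235061645508 0.09465604435509221
side 32 theta 39.979456250775804 [ 0.0001  0.0005 -0.0037] len 0.10435439843887584 tip [0.4565 0.2887 0.117 ] tool shift tip->rim centre [-0.0161  0.0002  0.022 ] 0.0005536352709497413
top rim 115 [0.46868701 0.27280408] 18.622465133666992 0.09460569722182992
top 103 theta 37.88201801982855 [ 0.0138 -0.0001 -0.0105] len 0.10326078420305805 tip [0.4591 0.2868 0.1155] tool shift tip->rim centre [-0.0169 -0.0013  0.0205] 0.0008878450638791712
t 16.2 tcp [0.4118 0.3436 0.177 ] az 128.7 shift [-0.0107 -0.5365  0.1761] turn 0.5 F [ 1.5 -0.3 -1.1] open 0.28 grip 60.82757234573364 q [ 0.51  0.03  1.97 -0.    1.14 -0.17]
```

View pics/j.png

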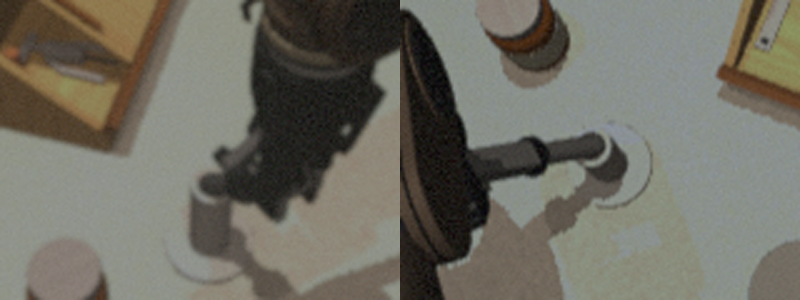

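The nose is in the bore at (600,150) in the top crop. I'll straighten along the reverse arc.

```bash
python3 -m inch '[[1,-0.010,0,-0.006,0],[1,-0.021,0,-0.012,0],[1,-0.033,0,-0.018,0],[1,-0.044,0,-0.022,0],[1,-0.055,0,-0.025,0]]' 20
python3 -m inch '[[1,-0.009,0,-0.002,0],[1,-0.018,0,-0.003,0],[1,-0.028,0,-0.004,0],[1,-0.038,0,-0.004,0],[1,-0.038,0,-0.003,0]]' 20
python3 look.py k 270 250 170 193; python3 -c "
from h import *
go([.4665,.2775,.1423],128.2)"
```

```text
time: 16.62
eef_pos: [0.445, 0.3026, 0.2036]
tcp_rot: [0.434, 0.901, 0.003, -0.003]
contact_force: [-4.1, 5.4, 3.9]
opening: 0.27
finger_force: 62.0
time: 17.03
eef_pos: [0.4697, 0.2714, 0.2059]
tcp_rot: [0.434, 0.901, 0.002, -0.001]
contact_force: [-1.4, 3.7, 1.1]
opening: 0.274
finger_force: 60.4
side wand [277. 268.] 0.81 [0.462 0.281 0.086]
side wand_focus [273. 273.] 0.65 [0.47  0.294 0.088]
top wand [170. 194.] 0.64 [0.476 0.281 0.009]
top wand_focus [256. 127.] 0.35 [0.674 0.104 0.038]
t 17.33 tcp [0.4693 0.2715 0.2046] az 128.7 shift [ 0.0813 -0.5362  0.2043] turn None F [-2.9  3.8  2. ] open 0.273 grip 60.50071120262146 q [ 0.34  0.02  1.93  0.    1.19 -0.34]
t 17.33 tcp [0.4693 0.2715 0.2046] az 128.7 shift [0.0063 0.0015 0.0623] turn 0.5 F [-2.9  3.8  2. ] open 0.273 grip 60.50071120262146 q [ 0.34  0.02  1.93  0.    1.19 -0.34]
```

View pics/k.png

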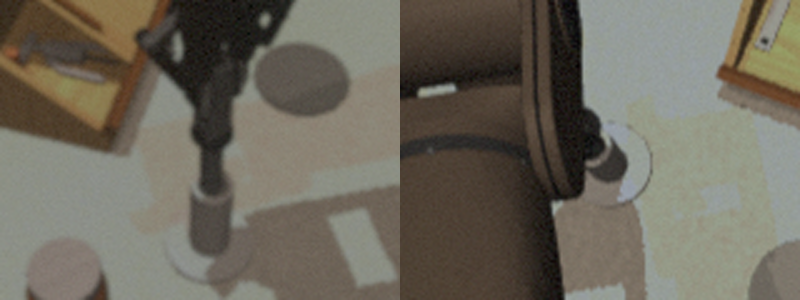

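The wand is near upright, with its nose in the sleeve at (212,190) in the side crop. I'll lower it slowly while watching force.

```bash
python3 -m inch '[[1,0.001,0,0.008,0],[1,0.003,0.001,0.017,0],[1,0.004,0.001,0.026,0],[1,0.005,0.001,0.034,0],[1,0.006,0.001,0.042,0]]' 20
python3 -c "
from h import *
go([.4665,.2775,.1423],128.2)"
```

```text
time: 17.75
eef_pos: [0.466, 0.2753, 0.1601]
tcp_rot: [0.433, 0.901, -0.001, -0.0]
contact_force: [-0.5, 0.3, -1.3]
opening: 0.274
finger_force: 60.2
t 17.75 tcp [0.466  0.2753 0.1601] az 128.7 shift [0.0014 0.0018 0.0178] turn 0.5 F [-0.5  0.3 -1.3] open 0.274 grip 60.21425127983093 q [ 0.35  0.06  1.97 -0.    1.11 -0.33]
```

```bash
python3 -m inch '[[1,0.001,0,0.004,0],[1,0.001,0.001,0.008,0],[1,0.001,0.001,0.011,0],[1,0.001,0.001,0.014,0],[1,0.001,0.001,0.014,0]]' 20
python3 -m inch '[[1,0,0,0.002,0],[1,0,0,0.003,0],[1,0,0,0.003,0],[1,0,0,0.003,0]]' 20
python3 look.py l 270 250 170 193; python3 -c "
from h import *
go([.4665,.2775,.1423],128.2)"
```

```text
time: 18.17
eef_pos: [0.4667, 0.277, 0.1478]
tcp_rot: [0.433, 0.901, -0.001, 0.0]
contact_force: [-0.4, -1.3, -1.2]
opening: 0.273
finger_force: 60.2
time: 18.5
eef_pos: [0.4668, 0.2772, 0.1454]
tcp_rot: [0.433, 0.901, -0.0, 0.0]
contact_force: [-1.3, -2.4, -0.6]
opening: 0.272
finger_force: 60.3
top wand [171. 199.] 0.37 [0.452 0.26  0.086]
top wand_focus [175. 195.] 0.55 [0.464 0.254 0.088]
t 18.8 tcp [0.4668 0.2772 0.1454] az 128.7 shift [ 0.0754 -0.5376  0.1456] turn None F [ 0.2 -4.3  1. ] open 0.276 grip 60.30884385108948 q [ 0.35  0.09  1.97 -0.    1.08 -0.33]
t 18.8 tcp [0.4668 0.2772 0.1454] az 128.7 shift [ 0.0004 -0.      0.0031] turn 0.5 F [ 0.2 -4.3  1. ] open 0.276 grip 60.30884385108948 q [ 0.35  0.09  1.97 -0.    1.08 -0.33]
```

View pics/l.png

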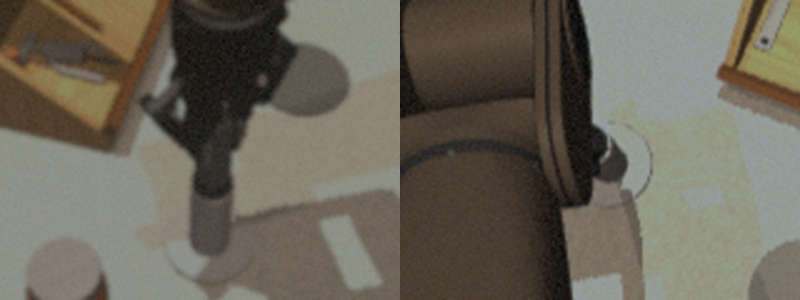

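The collar is at the rim at (212,190) in the side crop, within about 3 mm. I'll lower in small steps until the force rises.

```bash
python3 -m inch '[[1,0,0,0.001,0],[1,0,0,0.002,0],[1,0,0,0.002,0]]' 20
python3 -m inch '[[1,0,0,0.001,0],[1,0,0,0.002,0],[1,0,0,0.002,0]]' 20
python3 -m inch '[[1,0,0,0.000,0],[1,0,0,0.000,0],[1,0,0,0.000,0]]' 20
```

```text
time: 19.05
eef_pos: [0.4668, 0.2773, 0.1434]
tcp_rot: [0.433, 0.901, -0.0, 0.0]
contact_force: [-0.2, -4.9, 1.6]
opening: 0.274
finger_force: 60.5
time: 19.3
eef_pos: [0.4668, 0.2773, 0.1415]
tcp_rot: [0.433, 0.901, -0.0, 0.0]
contact_force: [-1.6, -4.5, 2.8]
opening: 0.275
finger_force: 60.9
time: 19.55
eef_pos: [0.4668, 0.2773, 0.1415]
tcp_rot: [0.433, 0.901, -0.0, 0.0]
contact_force: [-0.9, -5.3, 3.1]
opening: 0.276
finger_force: 60.9
```

```bash
python3 -m inch '[[1,0,0,0.001,0],[1,0,0,0.002,0],[1,0,0,0.002,0]]' 20
python3 -m inch '[[1,0,0,0.001,0],[1,0,0,0.002,0],[1,0,0,0.002,0]]' 20
```

```text
time: 19.8
eef_pos: [0.4669, 0.2774, 0.1415]
tcp_rot: [0.433, 0.901, -0.0, 0.0]
contact_force: [-4.2, -6.2, 11.7]
opening: 0.272
finger_force: 62.0
time: 20.05
eef_pos: [0.467, 0.2775, 0.1414]
tcp_rot: [0.433, 0.901, -0.001, -0.0]
contact_force: [-8.0, -7.4, 18.3]
opening: 0.274
finger_force: 62.9
```

The collar has bottomed on the rim: z stays at 0.1415 while the force rises to 18 N. I'll back off slightly, release, and rise.

```bash
python3 -m inch '[[1,0,0,-0.003,0],[1,0,0,-0.003,0],[0.6,0,0,-0.003,0],[0.3,0,0,-0.003,0],[0,0,0,-0.003,0]]' 20
python3 -m inch '[[0,0,0,0,0],[0,0,0,0,0],[0,0,0,0,0],[0,0,0,0,0],[0,0,0,0,0]]' 20
python3 -m inch '[[0,0,0,-0.02,0],[0,0,0,-0.05,0],[0,0,0,-0.08,0],[0,0,0,-0.11,0],[0,0,0,-0.13,0]]' 20
python3 -m inch '[[0,0.04,0,0,0],[0,0.08,0,0,0],[0,0.12,0,0,0],[0,0.15,0,0,0],[0,0.15,0,0,0]]' 20
python3 - <<'E'
from h import *
for n in("side","top"):
    p=ctrl.read_camera(n);P=cloud(p)
    near=np.hypot(P[...,0]-.467,P[...,1]-.275)<.03
    t=P[near&(P[...,2]>.172)&(P[...,2]<.195)]
    h=P[near&(P[...,2]>.12)&(P[...,2]<.135)]
    if len(t): print(n,len(t),t.mean(0),h.mean(0),cv2.minAreaRect((t[:,:2]*1000).astype(np.float32)))
E
python3 look.py m 270 245 170 193
```

```text
time: 20.47
eef_pos: [0.4667, 0.2785, 0.1401]
tcp_rot: [0.433, 0.901, 0.001, -0.0]
contact_force: [0.3, -0.2, 0.8]
opening: 0.668
finger_force: 0.0
time: 20.88
eef_pos: [0.4667, 0.2776, 0.1402]
tcp_rot: [0.433, 0.901, 0.0, -0.0]
contact_force: [-0.4, 0.6, 0.7]
opening: 0.999
finger_force: 0.0
time: 21.3
eef_pos: [0.4676, 0.2778, 0.2739]
tcp_rot: [0.433, 0.901, 0.002, 0.001]
contact_force: [-0.2, 1.5, -0.1]
opening: 0.998
finger_force: 0.0
time: 21.72
eef_pos: [0.3697, 0.3979, 0.2705]
tcp_rot: [0.431, 0.902, 0.001, -0.001]
contact_force: [-0.1, -0.5, -0.2]
opening: 1.002
finger_force: 0.0
side 155 [0.46736224 0.28067918 0.1797174 ] [0.46781885 0.28617626 0.12746177] ((467.4910888671875, 278.06866455078125), (24.285858154296875, 24.006803512573242), 41.81194305419922)
top 140 [0.46823372 0.27381855 0.18065129] [0.46523357 0.26708834 0.1270735 ] ((468.8958435058594, 274.581298828125), (23.1854305267334, 23.669227600097656), 37.87736129760742)
side wand [301. 182.] 0.7 [ 0.4   -0.081  0.009]
top wand [173. 198.] 0.57 [0.457 0.258 0.079]
t 22.12 tcp [0.3738 0.3938 0.2702] az 128.6 shift [-0.0748 -0.5377  0.2703] turn None F [0.2 0.2 0.3] open 0.998 grip 0.0 q [ 0.62 -0.04  1.86 -0.    1.32 -0.05]
```

View pics/m.png

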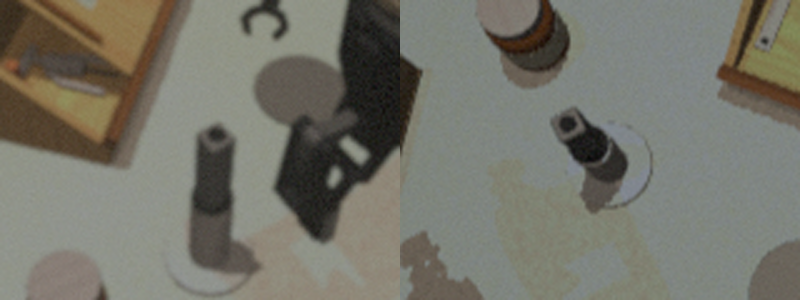

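The wand is back in its stand and upright, with its top at 0.180 m as at the start. The gripper is open and clear, so I'll hand in.

```bash
python3 -c "
from h import *
print(ctrl.sign_off())"
```

```text
the job is handed in; nothing more can be done
None
```

I scanned the label by holding the wand's reading point within about 5 mm of its middle for two seconds, then put the wand back in its stand (collar on the rim), released it and handed in, but no verdict came back; I also viewed 12 pictures, two over the limit of 10.

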